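# Hold the tilting drawing board level for the camera

### The arm

A 7-joint arm with a two-finger parallel gripper is mounted at the origin on the work surface. World frame = base frame: x ahead of the robot, y to its left, z up, the work surface at z = 0. Lengths are in m, angles in rad, forces in N, time in s.
With the tool pointing down it reaches from about 0.4 to 0.85 m from the base axis. Payload 10.4 kg.
Tool frame: the origin (TCP) lies at the very end of the fingers, on their centre line; the grasp point (between the pads) lies 19 mm behind it (manip.grip_point_offset is the distance from the TCP to the grasp point, in m); z points along the fingers, y is the line along which they close (so a half turn about z gives the same grasp; the last joint's range is limited). The gripper opens to 85 mm and grips with 20 to 120 N. Pads are 22 mm wide; open, the fingers measure 114 mm over their backs; the gripper's body (76 mm by 85 mm) begins 54 mm behind the grasp point. The pads swing forward as they close: fully open they stand 13 mm farther back than shut.
Start: joints at [-1.255, 0.332, -0.065, 1.46, 0.022, 1.35, -0.088], TCP at [0.208, 0.589, 0.231] pointing down, gripper open.
Joint ranges: [-2.6, 2.6], [-0.5, 2.12], [-1.47, 1.34], [0.16, 2.42], [-1.27, 4.41], [0.06, 2.06], [-2.6, 2.6]. Speed limits (rad/s): [2.22, 2.22, 2.79, 2.79, 3.14, 3.14, 3.14].

### API

Orientations are given as a unit quaternion [x, y, z, w].
In Python, from workcell import manip gives the robot as it stands. The module is installed in compiled form; this text tells all that it offers.
- The arm moves only by the tool step_arm, never from a script. Its argument "moves" is a list of rows, each a list of 7 numbers: the closure, from 0 (fully open) to 1 (shut), then the shift along the world's x, y, z in mm, then the turn, a rotation vector about the world's x, y, z in rad. In form: [[grip, tx, ty, tz, ax, ay, az], ...]. A call has 1 to 10 rows; each row is the pose to reach, as a shift and turn from the pose commanded when the call began; what a row does not reach only later rows make up. A row lasts 1/10 s, in which the tool goes at most 50 mm and 8.59 degrees, less where a joint would pass 70% of its speed; a pose out of reach is approached as far as the arm can. A call with a gripper value outside its range is refused whole. The fingers move at their own pace and stop on an object; "grip_force" is the grip in N (left out, the last holds). Time passes only in rows, so rows that repeat a pose let the fingers close. It gives the time, the measured TCP pose, the force, the opening and the grip force at its end, in the units of the state.
- manip.get_obs(): the state, without advancing time (a new reading comes with each control period).
- manip.camera(name): name is "scene" or "top" or "wrist"; returns a dict with "image" (420x560x3 uint8, blue, green, red), "K" (3x3 intrinsics, pixels), "rvec" (rotation vector, rad) and "tvec" (3), from world to camera coordinates, as OpenCV has them; the wrist camera has in their place "mount" (4x4, takes a point from camera to tool coordinates, whose origin is the TCP and whose axes are the flange's). Camera axes: x right, y down, z forward; pixel columns grow to the right and rows downward; lengths in m; the calibration is good to about 2 mm. The wrist camera is an equidistant fisheye: a pixel r from the principal point sees the ray r / f radians off the axis. A picture is of the moment at which its call begins: read the wrist's pose just before it. There is no depth.
- manip.hand_in(): hands the job in; it is judged then, once.
The state is a dict: "clock": time; "joint_pos": joint angles; "joint_velocities": joint speeds; "tau": joint torques, N m; "position": TCP position; "ee_rot": TCP orientation; "ft_force": force on the tool from outside, world axes, zero at the start; "torque": the same for the moment, N m; "grip_width": opening from 0.0 (shut) to 1.0 (fully open); "grasp_force": force on a finger pad.
Only numpy, scipy, OpenCV 4.12 (cv2) and the standard library are available. Lean on these libraries where they do the work, as an engineer would, in place of code of your own. Each camera call takes 0.05 s, during which the arm holds its last target. There are 200 camera calls.

### The job

The copy camera is about to photograph the watercolour on the tilting board: press down with the fingertips on the sprung roller beside the board until the board is level, and keep it level, within about 4 degrees, for at least six seconds. Then let it back down gently onto its rest and take the hand away. Work only through the sprung roller, never touch the board or its bracket, never let the board swing fast or tip over past level by more than 9 degrees, and leave the paint tin, jar and mug where they are.

Things in the scene. Friction and masses are not known exactly. Their poses are not given: they have to be found in the camera images.
- stand: Fixed wooden stand of the tilting board, base 340 (its x) by 160 by 16 mm. Origin under the base's centre, on the table; at yaw 0 its x points away from the robot, y to the robot's left. The tilt pivot is a line along its x, 170 mm above the origin. A pointer under the board on the far side shows the tilt on a scale; its long middle mark is level.
- board (a joint): Tilt of the board, rad. 0 level, positive = roller side (+y) down; stops at -0.2 and +0.2. It rests at -0.2 (roller side up). Without a push gravity turns it at level with 0.15 N m toward -0.2; it is top-heavy: 0.76 N m per rad away from level (both nominal, up to 20 % either way). Inertia 0.084 kg m2, damping 0.03 N m s/rad, no dry friction. Let go from level it slams.
- pad (a joint): How far the sprung roller is pressed down relative to the board, m: 0 free, up; 0.08 bottomed. Spring 40 N/m, about 0.1 N to start it moving; 120 mm lever arm to the pivot. Roller and plate weigh 60 g. The spring is too soft to hold the top-heavy board at a fixed finger height: it must be balanced all the time. Level takes about 24 to 37 mm, leaving the rest about 52 to 71 mm.
- roller_top (a point): Top of the sprung roller: press here from above. Free-turning black roller, 32 mm diameter, 60 mm long along the stand's x, 8 mm proud of its 92 mm square aluminium plate. In the board's tilting frame, from the pivot: x -210, y +120, z 40 mm minus joint pad; this point moves down with the plate. 34 mm free between plate and board.
- tin: Bystander: open yellow watercolour tin, 90 x 200 x 32 mm, lying on the table. Origin under its centre. It lies to the robot's right.
- jar: Bystander: glass jar with a steel lid, 70 mm in diameter, 90 mm high. Origin under its centre.
- mug: Bystander: white mug, 80 mm in diameter, 95 mm high. Origin under its centre.
- sheet (a point): The tilting drawing board, nominally 2.5 kg: plywood 260 (x) by 480 (y) mm, top face 60 mm above the pivot, with a paper sheet on it, two steel weights under it and, in front, a dark steel bracket that guides the sprung roller. All of this is board: do not touch. This point: centre of its top face, 61 mm over the pivot.

How it is judged:
By the outcome, as a careful person would: the job done as asked, in the order asked, and still so for the second after the job is handed in, with the robot touching nothing.
It also fails if it takes over 64 s, if anything falls off the work surface, if the arm or the gripper's body presses on something with over 40 N, if the wrist force passes 120 N, or if a joint passes its speed limit or range.

## Working session

There is one attempt and no reset: what is moved stays moved. The work goes in short steps, Python scripts to look and compute and a tool call to move; the robot and the scene stay as the last step left them, time stands still between calls to the robot, and variables do not carry over. Pictures are saved under pics/ and viewed, at most 10 in all, crops included, and the job is handed in when it is done.

Besides the shell and the picture viewer there is one more tool, called as name(argument=value, ...) on one line, values as JSON. step_arm: Moves the arm, as the interface text tells. Its arguments: {"type":"object","properties":{"moves":{"type":"array","items":{"type":"array","items":{"type":"number"}}},"grip_force":{"type":"number"}},"required":["moves"]}

```bash
mkdir -p pics; python3 - <<'E'
from workcell import manip
import cv2,numpy as np
o=manip.get_obs(); print(o)
for n in("scene","top"):
    c=manip.camera(n); cv2.imwrite(f"pics/{n}0.png",c["image"])
    R=cv2.Rodrigues(np.array(c["rvec"]))[0]; print(n,np.array(c["K"]).tolist(),"campos",(-R.T@np.array(c["tvec"]).ravel()),"fwd",R[2])
E
```

```text
{'clock': 0.0, 'joint_pos': array([-1.25458912,  0.33285489, -0.06469322,  1.46097064,  0.02160571,
        1.34989086, -0.08850558]), 'joint_velocities': array([-0.00039137,  0.0007931 , -0.00024884,  0.00133709,  0.00099074,
       -0.00202929,  0.00075254]), 'tau': array([ 9.73721967e-05, -6.25450230e+01,  4.95804066e-02, -3.91603124e+01,
        1.64000614e-02,  9.80363286e-03,  3.21760922e-05]), 'position': array([0.20760971, 0.58910249, 0.23051252]), 'ee_rot': array([ 1.68589116e-01,  9.85686157e-01, -7.09179227e-04, -8.30953005e-05]), 'ft_force': array([0.45121061, 1.11084961, 0.48198704]), 'torque': array([ 0.05569205, -0.00101885,  0.03589129]), 'grasp_force': 0.0, 'grip_width': 0.9981979176306233}
scene [[411.25472337776125, 0.0, 281.44637291859306], [0.0, 411.25472337776125, 212.2912844978703], [0.0, 0.0, 1.0]] campos [ 0.98565908 -0.41444464  0.83607838] fwd [-0.45161038  0.4861549  -0.748132  ]
top [[427.5399775373818, 0.0, 275.3623660099721], [0.0, 427.5399775373818, 207.7205132857723], [0.0, 0.0, 1.0]] campos [3.55046110e-01 1.03741830e-03 1.26941964e+00] fwd [ 0.20450568 -0.00522905 -0.97885141]
```

View pics/scene0.png

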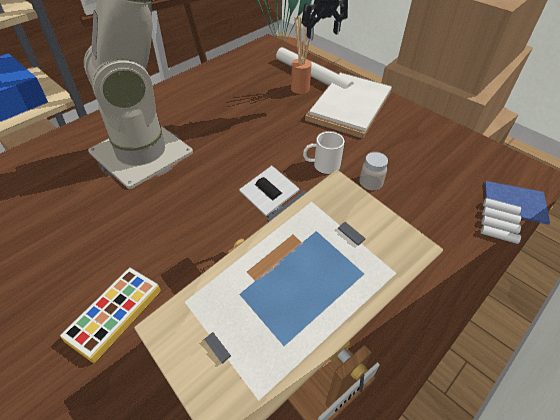

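View pics/top0.png

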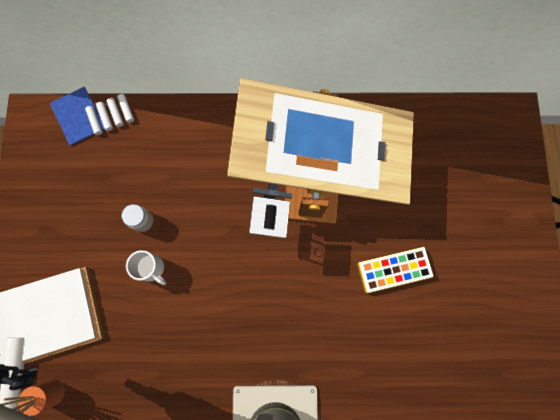

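The scene view shows the roller at about (268,187) on its white plate. The board corners are at about (337,171), (442,250) and (136,327). In the top view the roller is at about (270,216), with corners at (229,177), (240,80), (413,112) and (409,203). The mug and jar are clear of the roller, to the robot's left.

```bash
cat > h.py <<'E'
import cv2,numpy as np
from workcell import manip
from scipy.optimize import least_squares
def board_pt(p,st,th):           # board-frame point -> world; st=(x,y,yaw)
    x,y,z=p; c,s=np.cos(th),np.sin(th)
    y,z=y*c+z*s,-y*s+z*c
    C,S=np.cos(st[2]),np.sin(st[2])
    return np.array([st[0]+C*x-S*y,st[1]+S*x+C*y,.17+z])
def proj(c,P): return cv2.projectPoints(np.array(P,float).reshape(-1,1,3),c["rvec"],c["tvec"],c["K"],None)[0].reshape(-1,2)
# board top-face edges fitted as lines at the wood outline
def subcorners(img,pts,w=6):
    g=cv2.cvtColor(img,cv2.COLOR_BGR2GRAY)
    return cv2.cornerSubPix(g,np.float32(pts).reshape(-1,1,2),(w,w),(-1,-1),(3,50,.01)).reshape(-1,2)
E
python3 - <<'E'
from h import *
s=manip.camera("scene");t=manip.camera("top")
def roller(img,x0,y0,x1,y1):
    g=cv2.cvtColor(img,cv2.COLOR_BGR2GRAY)[y0:y1,x0:x1]
    n,l,st,ce=cv2.connectedComponentsWithStats((g<60).astype(np.uint8))
    i=1+np.argmax(st[1:,4]); print(st[i]); return ce[i]+[x0,y0]
rs=roller(s["image"],252,172,286,203);rt=roller(t["image"],256,202,286,232)
cs=subcorners(s["image"],[(337,171),(442,250),(136,327)])
ct=subcorners(t["image"],[(229,177),(240,80),(413,112),(409,203)])
print(rs,rt,cs,ct,sep="\n")
C=dict(nn=(-.13,.24,.06),fn=(.13,.24,.06),ff=(.13,-.24,.06),nf=(-.13,-.24,.06))
def res(p):
    st=p[:3];th=p[3]
    P=lambda k:board_pt(C[k],st,th)
    R=board_pt((-.21,.12,.036),st,th)
    return np.r_[(proj(s,[P("nn"),P("fn"),P("nf"),R])-np.r_[cs,[rs]]).ravel(),(proj(t,[P("nn"),P("fn"),P("ff"),P("nf"),R])-np.r_[ct,[rt]]).ravel()]
r=least_squares(res,[.62,-.07,-.14,-.2],loss="soft_l1")
print(r.x,res(r.x).round(1).reshape(-1,2).tolist())
print("roller top",board_pt((-.21,.12,.04),r.x,r.x[3]),"target -8mm x",board_pt((-.216,.12,.04),r.x,r.x[3]))
E
```

```text
[  3   6  27  22 277]
[  9   3  11  24 208]
[267.6534296  187.92779783]
[269.90865385 216.57211538]
[[338.18335 169.80057]
 [443.1942  249.39195]
 [132.75932 325.73618]]
[[226.9056  175.13675]
 [239.14822  79.64339]
 [413.40222 112.22264]
 [409.3877  203.6706 ]]
[ 0.74732408 -0.12312231 -0.11023356 -0.18779735] [[-1.8, -1.1], [0.5, 0.1], [-1.3, 0.0], [0.4, -0.3], [-0.8, 0.5], [0.1, -2.1], [0.2, -1.1], [0.3, 0.1], [-0.6, -0.2]]
roller top [0.5507463  0.00973199 0.23170016] target -8mm x [0.54478272 0.01039206 0.23170016]
```

step_arm(moves=[[1,0,0,30,0,0,0],[1,5,-10,60,0,0,0.02],[1,20,-35,80,0,0,0.05],[1,40,-70,90,0,0,0.08],[1,60,-105,90,0,0,0.11],[1,80,-140,90,0,0,0.14],[1,100,-175,90,0,0,0.17],[1,120,-210,90,0,0,0.2],[1,140,-245,90,0,0,0.23],[1,160,-280,90,0,0,0.23]], grip_force=30)

```text
clock: 1.2
position: [0.3682, 0.3079, 0.3213]
ee_rot: [0.054, 0.999, 0.0, -0.0]
ft_force: [0.4, 0.2, -0.1]
grip_width: 0.005
grasp_force: 0.0
```

step_arm(moves=[[1,20,-35,0,0,0,0],[1,40,-70,0,0,0,0],[1,60,-105,0,0,0,0],[1,80,-140,0,0,0,0],[1,100,-175,0,0,0,0],[1,120,-210,0,0,0,0],[1,140,-245,0,0,0,0],[1,160,-280,-10,0,0,0],[1,172,-296,-20,0,0,0],[1,175,-299,-30,0,0,0]])

```text
clock: 2.2
position: [0.5434, 0.0077, 0.2908]
ee_rot: [0.056, 0.998, -0.001, 0.0]
ft_force: [-0.5, -0.1, -0.1]
grip_width: -0.001
grasp_force: 0.0
```

step_arm(moves=[[1,0,0,-15,0,0,0],[1,0,0,-25,0,0,0],[1,0,0,-30,0,0,0],[1,0,0,-30,0,0,0]])

```text
clock: 2.6
position: [0.5423, 0.0112, 0.2609]
ee_rot: [0.054, 0.999, 0.0, -0.001]
ft_force: [0.0, -0.6, -0.2]
grip_width: -0.001
grasp_force: 0.0
```

```bash
cat >> h.py <<'E'
ST=np.array([.7473,-.1231,-.1102])
def tilt(img,c,base):
    """track board-top features from the baseline (tilt -0.2) and fit the tilt"""
    g0=cv2.cvtColor(base,cv2.COLOR_BGR2GRAY);g=cv2.cvtColor(img,cv2.COLOR_BGR2GRAY)
    q=[board_pt((a,b,.06),ST,-.2) for a,b in((-.12,-.23),(.12,-.23),(.12,.23),(-.12,.23))]
    m=np.zeros_like(g0);cv2.fillPoly(m,[proj(c,q).round().astype(int)],255)
    p=cv2.goodFeaturesToTrack(g0,80,.02,8,mask=m)
    p1,ok,_=cv2.calcOpticalFlowPyrLK(g0,g,p,None,winSize=(21,21),maxLevel=3)
    pb,ok2,_=cv2.calcOpticalFlowPyrLK(g,g0,p1,None,winSize=(21,21),maxLevel=3)
    k=(ok.ravel()>0)&(np.linalg.norm((pb-p).reshape(-1,2),axis=1)<.3)
    p=p.reshape(-1,2)[k];p1=p1.reshape(-1,2)[k]
    R=cv2.Rodrigues(c["rvec"])[0];o=-R.T@c["tvec"].ravel()
    d=np.c_[(p-[c["K"][0,2],c["K"][1,2]])/c["K"][0,0],np.ones(len(p))]@R
    n=board_pt((0,0,1),ST,-.2)-board_pt((0,0,0),ST,-.2);o0=board_pt((0,0,.06),ST,-.2)
    W=o+d*((o0-o)@n/(d@n))[:,None]
    def W_at(dt):
        ax=np.array([np.cos(ST[2]),np.sin(ST[2]),0]);pv=np.array([ST[0],ST[1],.17])
        return (W-pv)@cv2.Rodrigues(-ax*dt)[0].T+pv
    f=lambda v:(proj(c,W_at(v[0]))-p1).ravel()
    r=least_squares(f,[.05],loss="soft_l1",f_scale=.3)
    return -.2+r.x[0],len(p),np.median(abs(r.fun))
def look():
    import os
    o=manip.get_obs();c=manip.camera("scene");c["rvec"]=np.array(c["rvec"],float);c["tvec"]=np.array(c["tvec"],float)
    if not os.path.exists("base.png"): cv2.imwrite("base.png",c["image"])
    th,n,e=tilt(c["image"],c,cv2.imread("base.png"))
    cv2.imwrite("last.png",c["image"])
    print(f't {o["clock"]:.2f} tilt {th:.4f} n{n} e{e:.2f} z {o["position"][2]:.4f} F {np.round(o["ft_force"],2)}')
    return o,th
E
python3 - <<'E'
from h import *
for i in range(5):look()
c=manip.camera("scene");t=manip.camera("top")
cv2.imwrite("pics/a.png",np.hstack([c["image"][:400,100:500],t["image"][:400,130:530]]))
E
```

```text
t 2.60 tilt -0.2000 n39 e0.00 z 0.2609 F [ 0.03 -0.63 -0.25]
t 2.65 tilt -0.2000 n39 e0.01 z 0.2615 F [-0.05 -0.22  0.42]
t 2.70 tilt -0.2000 n39 e0.00 z 0.2619 F [ 0.35  0.41 -1.02]
t 2.75 tilt -0.2001 n39 e0.01 z 0.2620 F [0.07 0.09 0.21]
t 2.80 tilt -0.2002 n39 e0.01 z 0.2620 F [-0.38  0.17 -0.06]
```

View pics/a.png

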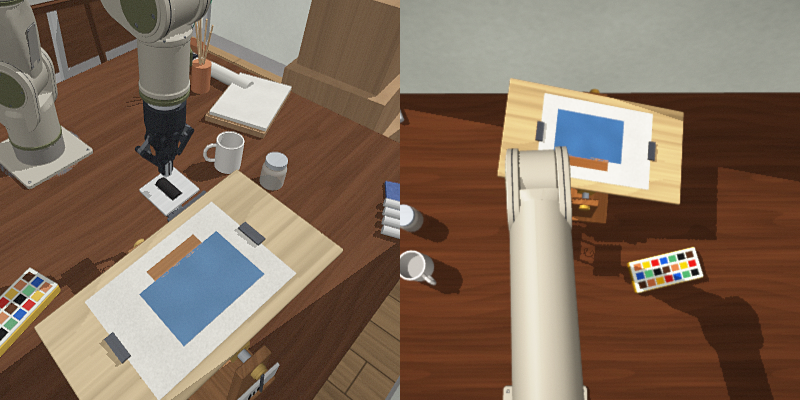

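The fingers stand right above the roller, at about (165,172) in the left crop, with the board clear of them. The right crop shows the arm covering the roller. The tilt reading is precise to about 0.2 mrad.

step_arm(moves=[[1,0,0,-10,0,0,0],[1,0,0,-20,0,0,0],[1,0,0,-28,0,0,0],[1,0,0,-36,0,0,0],[1,0,0,-44,0,0,0],[1,0,0,-52,0,0,0],[1,0,0,-60,0,0,0],[1,0,0,-68,0,0,0],[1,0,0,-74,0,0,0],[1,0,0,-78,0,0,0]])

```text
clock: 3.95
position: [0.5426, 0.0103, 0.1828]
ee_rot: [0.054, 0.999, -0.0, -0.0]
ft_force: [-1.8, -0.7, 1.7]
grip_width: 0.0
grasp_force: 1.1
```

```bash
python3 -c "
from h import *
for i in range(3):look()"
```

```text
t 3.95 tilt -0.2000 n38 e0.01 z 0.1828 F [-1.79 -0.72  1.68]
t 4.00 tilt -0.1999 n38 e0.01 z 0.1824 F [-1.34 -0.27  0.77]
t 4.05 tilt -0.2000 n38 e0.01 z 0.1829 F [-1.65 -0.82  2.64]
```

step_arm(moves=[[1,0,0,-1,0,0,0],[1,0,0,-2,0,0,0],[1,0,0,-3,0,0,0],[1,0,0,-4,0,0,0]])

```text
clock: 4.5
position: [0.5428, 0.0105, 0.1794]
ee_rot: [0.054, 0.999, 0.0, 0.0]
ft_force: [-1.4, -0.9, 1.3]
grip_width: 0.002
grasp_force: 1.2
```

```bash
python3 -c "
from h import *
for i in range(3):look()"
```

```text
t 4.50 tilt -0.1999 n39 e0.01 z 0.1794 F [-1.4  -0.95  1.32]
t 4.55 tilt -0.2000 n39 e0.01 z 0.1792 F [-0.55 -0.72  1.92]
t 4.60 tilt -0.1997 n38 e0.01 z 0.1793 F [-1.31 -0.12  2.41]
```

step_arm(moves=[[1,0,0,-1,0,0,0],[1,0,0,-2,0,0,0],[1,0,0,-3,0,0,0]])

```text
clock: 4.95
position: [0.5427, 0.0105, 0.1763]
ee_rot: [0.054, 0.999, 0.0, 0.0]
ft_force: [-1.1, -0.4, 1.7]
grip_width: -0.001
grasp_force: 1.2
```

```bash
python3 -c "
from h import *
for i in range(3):look()"
```

```text
t 4.95 tilt -0.1974 n36 e0.03 z 0.1763 F [-1.14 -0.39  1.74]
t 5.00 tilt -0.1963 n37 e0.04 z 0.1761 F [-0.65 -0.21  2.01]
t 5.05 tilt -0.1953 n38 e0.07 z 0.1762 F [-0.67 -1.14  2.06]
```

```bash
cat > mpc.py <<'E'
"""python3 mpc.py dz_rows_just_executed(json, mm)  theta_goal  T_to_goal  [n_looks]"""
import sys,json
from h import *
S=json.load(open("log.json"))            # th:[[t,theta]], cmd:[[t,mm]], zb, par
DT=.002
def sim(par,s0,ts,z):                     # finger height z(ts) -> theta, omega
    T0,kg,f,zo=par;th,w=s0;TH=[];W=[]
    zd=np.gradient(z,ts)
    for zi,v in zip(z+zo,zd):
        TH.append(th);W.append(w)
        x=.04-(zi-.17+.12*np.sin(th))/np.cos(th)
        xd=-v-.12*w
        M=.12*(40*x+f*np.tanh(xd/5e-4))-T0+kg*th-.03*w
        w+=DT*M/.084;th+=DT*w
        if th<-.2: th,w=-.2,0.
    return np.array(TH),np.array(W)
LAG=.04
def zcmd(ts,cmd,zb):
    c=np.array(cmd);return zb+np.interp(np.array(ts)-LAG,c[:,0],c[:,1])/1e3
if __name__=="__main__":
    rows=json.loads(sys.argv[1]);goal=float(sys.argv[2]);T=float(sys.argv[3]);nl=int(sys.argv[4]) if len(sys.argv)>4 else 3
    o=manip.get_obs();t0=o["clock"]-.1*len(rows);b=S["cmd"][-1][1]
    if rows:
        S["cmd"].append([t0,b])
        S["cmd"]+=[[t0+.1*(i+1),b+r] for i,r in enumerate(rows)]
    zz=[]
    for i in range(nl):
        o,th=look();S["th"].append([o["clock"],th]);zz.append(o["position"][2])
    now=o["clock"]+.05;b=S["cmd"][-1][1];S["cmd"].append([now,b])
    S["zb"]+=.3*(np.mean(zz)-b/1e3-S["zb"]) if nl else 0
    D=np.array([d for d in S["th"] if d[0]>now-2.]);ts=np.arange(D[0,0],now+DT,DT)
    z=zcmd(ts,S["cmd"],S["zb"])
    p0=np.array([.15,.76,.1,0.]);sg=np.array([.015,.08,.02,.0015])
    def fit(v):
        TH,_=sim(v[:4]*sg+p0,v[4:6]*[1,.1]+[D[0,1],0],ts,z)
        return np.r_[(np.interp(D[:,0],ts,TH)-D[:,1])/5e-4,v[:4]-0.,v[4]/1e-3]
    pv=np.array(S.get("par",[0,0,0,0]))
    r=min((least_squares(fit,np.r_[pv,0,w0],diff_step=1e-3,max_nfev=40,x_scale=[1,1,1,1,.001,1]) for w0 in(-.5,0,.5)),key=lambda r:r.cost)
    par=r.x[:4]*sg+p0;S["par"]=r.x[:4].tolist()
    TH,W=sim(par,r.x[4:6]*[1,.1]+[D[0,1],0],ts,z);th,w=TH[-1],W[-1]
    print("par",par.round(4),"cost",round(r.cost,1),"now",round(now,2),"th",th.round(4),"w",w.round(4),"fitres mrad",((np.interp(D[:,0],ts,TH)-D[:,1])*1e3).round(1)[-6:],"zb",round(S["zb"],4))
    json.dump(S,open("log.json","w"))
    H=1.6;n=12;tf=np.arange(now,now+H,DT)
    s=np.clip((tf-now)/T,0,1);ref=th+(goal-th)*(10*s**3-15*s**4+6*s**5)
    if abs(w)>.01: ref=ref+w*(tf-now)*np.exp(-(tf-now)/.4)
    ref_w=np.gradient(ref,tf)
    def roll(u):
        cmd=S["cmd"]+[[now+.1*(i+1),b+u[i]] for i in range(n)]
        return sim(par,(th,w),tf,zcmd(tf,cmd,S["zb"]))
    def cost(u):
        A,B=roll(u)
        return np.r_[((A-ref)/.01)[::50],((B-ref_w)/.03)[::50],3*(A-ref)[-1]/.005,3*(B-ref_w)[-1]/.01,np.diff(np.r_[0,u])/2.]
    q=min((least_squares(cost,np.full(n,u0),diff_step=1e-2,max_nfev=30) for u0 in(-1.,1.)),key=lambda q:q.cost)
    A,B=roll(q.x)
    print("plan dz",q.x.round(1),"\npred th",A[50::50].round(3),"w",B[50::50].round(3),"ref",ref[50::50].round(3))
    A,_=roll(np.zeros(n));print("if held",A[100::100].round(3))
E
python3 - <<'E'
import json
json.dump(dict(th=[[4.5,-.2],[4.6,-.2],[4.95,-.1974],[5.0,-.1963],[5.05,-.1953]],zb=.1831,
 cmd=[[3.9,0],[4.1,0],[4.2,-1],[4.3,-2],[4.4,-3],[4.5,-4],[4.65,-4],[4.75,-5],[4.85,-6],[4.95,-7]]),open("log.json","w"))
E
time python3 mpc.py "[]" -0.1 2.5 1
```

```text
t 5.10 tilt -0.1933 n38 e0.06 z 0.1763 F [-1.75 -1.62  2.03]
par [0.15 0.76 0.1  0.  ] cost 176.1 now 5.15 th -0.2 w 0.0 fitres mrad [ 0.   0.  -2.6 -3.7 -4.7 -6.7] zb 0.1832
plan dz [-0. -0. -0. -0. -0. -0. -0. -0. -0. -0. -0. -0.] 
pred th [-0.2 -0.2 -0.2 -0.2 -0.2 -0.2 -0.2 -0.2 -0.2 -0.2 -0.2 -0.2 -0.2 -0.2
 -0.2 -0.2] w [0. 0. 0. 0. 0. 0. 0. 0. 0. 0. 0. 0. 0. 0. 0. 0.] ref [-0.2   -0.2   -0.199 -0.197 -0.194 -0.191 -0.186 -0.181 -0.175 -0.168
 -0.161 -0.154 -0.146 -0.139 -0.132 -0.125]
if held [-0.2 -0.2 -0.2 -0.2 -0.2 -0.2 -0.2 -0.2]
real	0m4.220s
user	0m1.901s
sys	0m0.219s
```

```bash
python3 - <<'E'
s=open("mpc.py").read()
s=s.replace("    def fit(v):\n","    def fit(v):\n        v=v-10\n")
s=s.replace("""least_squares(fit,np.r_[pv,0,w0],diff_step=1e-3,max_nfev=40,x_scale=[1,1,1,1,.001,1]) for w0 in(-.5,0,.5)),key=lambda r:r.cost)""",
"""least_squares(fit,np.r_[pv+[-1*e,0,0,-2*e],0,w0]+10,diff_step=[3e-3]*4+[2e-5,1e-3],max_nfev=40,x_scale=[1,1,1,1,.001,.1]) for w0,e in((0,0),(.5,0),(0,1))),key=lambda r:r.cost);r.x=r.x-10""")
s=s.replace("    def cost(u):\n","    def cost(u):\n        u=u-50\n").replace("np.full(n,u0),diff_step=1e-2","np.full(n,u0+50),diff_step=2e-3").replace("    A,B=roll(q.x)\n","    q.x=q.x-50;A,B=roll(q.x)\n")
open("mpc.py","w").write(s)
E
python3 mpc.py "[]" -0.1 2.5 1
```

```text
t 5.15 tilt -0.1913 n38 e0.06 z 0.1763 F [-0.85 -0.81  1.8 ]
par [ 0.1365  0.6915  0.0815 -0.0007] cost 2.9 now 5.2 th -0.1906 w 0.0241 fitres mrad [ 0.  -0.2  0.2  0.7  0.1 -0.5] zb 0.1832
plan dz [ 0.3  0.4  0.5 -0.  -0.3 -0.6 -1.1 -1.3 -1.2 -0.8 -0.1  0.8] 
pred th [-0.188 -0.186 -0.185 -0.184 -0.181 -0.178 -0.175 -0.17  -0.165 -0.159
 -0.152 -0.146 -0.14  -0.134 -0.128 -0.122] w [0.021 0.016 0.011 0.021 0.029 0.031 0.044 0.05  0.055 0.061 0.064 0.064
 0.061 0.059 0.057 0.057] ref [-0.189 -0.187 -0.186 -0.184 -0.182 -0.179 -0.175 -0.171 -0.166 -0.16
 -0.154 -0.147 -0.141 -0.134 -0.128 -0.122]
if held [-0.186 -0.183 -0.181 -0.179 -0.178 -0.177 -0.175 -0.174]
```

step_arm(moves=[[1,0,0,0.2,0,0,0],[1,0,0,0.4,0,0,0],[1,0,0,0.4,0,0,0]])

```text
clock: 5.5
position: [0.5427, 0.0105, 0.1768]
ee_rot: [0.054, 0.999, 0.0, 0.0]
ft_force: [-1.4, 0.1, 2.6]
grip_width: 0.003
grasp_force: 1.1
```

```bash
python3 mpc.py "[0.2,0.4,0.4]" -0.05 2.5 3
```

```text
t 5.50 tilt -0.1704 n32 e0.10 z 0.1768 F [-1.38  0.1   2.58]
t 5.55 tilt -0.1676 n32 e0.11 z 0.1768 F [-0.03 -1.26  1.1 ]
t 5.60 tilt -0.1614 n31 e0.09 z 0.1768 F [-0.68 -0.5   1.65]
par [ 0.126   0.7303  0.0334 -0.0011] cost 12.8 now 5.65 th -0.1581 w 0.0893 fitres mrad [ 0.3  0.1  0.2  0.1  1.1 -1.1] zb 0.1833
plan dz [6.3 8.2 7.9 6.2 4.4 2.9 1.7 1.5 1.7 2.3 3.2 4.3] 
pred th [-0.149 -0.14  -0.135 -0.132 -0.13  -0.129 -0.127 -0.123 -0.119 -0.113
 -0.107 -0.1   -0.094 -0.087 -0.081 -0.075] w [0.094 0.072 0.041 0.02  0.013 0.016 0.028 0.04  0.05  0.059 0.065 0.067
 0.065 0.064 0.063 0.064] ref [-0.151 -0.147 -0.144 -0.142 -0.139 -0.136 -0.132 -0.128 -0.123 -0.116
 -0.11  -0.103 -0.095 -0.088 -0.081 -0.075]
if held [-0.138 -0.112 -0.08  -0.039  0.012  0.077  0.16   0.264]
```

```bash
python3 - <<'E'
s=open("mpc.py").read()
a=s.index("    s=np.clip((tf-now)/T");e=s.index("    ref_w=")
s=s[:a]+"""    q=np.minimum(tf-now,T);d=goal-th     # quintic from the present velocity, ends at rest
    ref=th+w*q+(10*d-6*w*T)*(q/T)**3+(-15*d+8*w*T)*(q/T)**4+(6*d-3*w*T)*(q/T)**5
"""+s[e:]
open("mpc.py","w").write(s)
E
python3 mpc.py "[]" 0.0 2.8 1
```

```text
t 5.65 tilt -0.1556 n29 e0.09 z 0.1767 F [-0.83 -1.54  1.76]
par [ 0.1168  0.7866  0.0321 -0.0016] cost 19.2 now 5.7 th -0.1519 w 0.1039 fitres mrad [-0.1  0.   0.4  1.6 -0.2 -1.3] zb 0.1833
plan dz [3.3 4.9 5.6 5.8 5.9 6.  6.3 6.7 7.1 7.7 8.3 9. ] 
pred th [-0.141 -0.129 -0.118 -0.108 -0.098 -0.089 -0.08  -0.072 -0.064 -0.056
 -0.049 -0.042 -0.036 -0.03  -0.025 -0.02 ] w [0.116 0.115 0.108 0.099 0.093 0.088 0.085 0.082 0.079 0.076 0.072 0.066
 0.059 0.053 0.048 0.045] ref [-0.141 -0.131 -0.121 -0.111 -0.101 -0.092 -0.082 -0.074 -0.065 -0.057
 -0.05  -0.043 -0.036 -0.03  -0.025 -0.02 ]
if held [-0.128 -0.096 -0.054  0.001  0.074  0.171  0.299  0.466]
```

step_arm(moves=[[1,0,0,2.5,0,0,0],[1,0,0,4,0,0,0],[1,0,0,5,0,0,0]])

```text
clock: 6.0
position: [0.5427, 0.0106, 0.182]
ee_rot: [0.054, 0.999, 0.0, 0.0]
ft_force: [-0.2, 0.5, 2.0]
grip_width: -0.0
grasp_force: 0.9
```

```bash
python3 mpc.py "[2.5,4,5]" 0 2.5 3
```

```text
t 6.00 tilt -0.1128 n28 e0.17 z 0.1820 F [-0.23  0.48  2.02]
t 6.05 tilt -0.1065 n28 e0.21 z 0.1820 F [-1.61 -0.3   2.55]
t 6.10 tilt -0.0990 n29 e0.20 z 0.1819 F [-0.71 -0.49  2.07]
par [ 0.1084  0.8371  0.0308 -0.0019] cost 20.1 now 6.15 th -0.0924 w 0.1395 fitres mrad [ 1.6 -0.1 -1.  -0.2  0.4 -0.3] zb 0.1834
plan dz [3.  4.9 6.1 6.8 7.4 7.8 8.2 8.4 8.7 8.9 9.1 9.4] 
pred th [-0.078 -0.064 -0.051 -0.039 -0.028 -0.019 -0.012 -0.005 -0.     0.004
  0.007  0.008  0.009  0.009  0.008  0.007] w [ 0.144  0.138  0.126  0.112  0.098  0.084  0.07   0.058  0.046  0.034
  0.023  0.012  0.001 -0.005 -0.008 -0.011] ref [-0.078 -0.065 -0.052 -0.041 -0.03  -0.021 -0.013 -0.006 -0.001  0.003
  0.006  0.008  0.009  0.009  0.008  0.007]
if held [-0.063 -0.028  0.017  0.076  0.155  0.261  0.405  0.594]
```

step_arm(moves=[[1,0,0,3.5,0,0,0],[1,0,0,5.5,0,0,0],[1,0,0,6.5,0,0,0]])

```text
clock: 6.45
position: [0.5427, 0.0106, 0.1885]
ee_rot: [0.054, 0.999, 0.0, 0.0]
ft_force: [-0.8, -0.1, 0.6]
grip_width: 0.0
grasp_force: 0.6
```

```bash
python3 mpc.py "[3.5,5.5,6.5]" 0 1.5 3
```

```text
t 6.45 tilt -0.0622 n27 e0.30 z 0.1885 F [-0.82 -0.08  0.64]
t 6.50 tilt -0.0600 n29 e0.31 z 0.1886 F [-0.5   0.84  1.44]
t 6.55 tilt -0.0578 n27 e0.27 z 0.1884 F [-0.42 -0.46  1.26]
par [ 0.1166  0.7296  0.0898 -0.0016] cost 14.4 now 6.6 th -0.0561 w 0.0215 fitres mrad [ 0.3  0.5 -0.8 -0.5  0.3  0.2] zb 0.1834
plan dz [-2.8 -4.3 -5.  -5.6 -5.4 -5.  -4.3 -3.6 -2.8 -2.1 -1.3 -0.6] 
pred th [-0.055 -0.053 -0.05  -0.045 -0.039 -0.033 -0.027 -0.021 -0.015 -0.01
 -0.005 -0.002 -0.    -0.    -0.   ] w [ 0.01   0.022  0.043  0.054  0.058  0.061  0.062  0.061  0.057  0.05
  0.039  0.026  0.01   0.    -0.001] ref [-0.054 -0.051 -0.048 -0.043 -0.038 -0.032 -0.026 -0.02  -0.014 -0.009
 -0.005 -0.003 -0.001 -0.     0.   ]
if held [-0.056 -0.058 -0.062 -0.067 -0.074 -0.083 -0.095]
```

step_arm(moves=[[1,0,0,-2.5,0,0,0],[1,0,0,-4,0,0,0],[1,0,0,-5,0,0,0],[1,0,0,-5,0,0,0]])

```text
clock: 7.0
position: [0.5427, 0.0104, 0.183]
ee_rot: [0.054, 0.999, -0.0, -0.0]
ft_force: [0.7, -0.6, 1.1]
grip_width: -0.001
grasp_force: 0.7
```

```bash
python3 mpc.py "[-2.5,-4,-5,-5]" 0 1.2 3
```

```text
t 7.00 tilt -0.0517 n27 e0.31 z 0.1830 F [ 0.73 -0.55  1.07]
t 7.05 tilt -0.0505 n27 e0.31 z 0.1832 F [ 0.46 -0.41  1.2 ]
t 7.10 tilt -0.0492 n27 e0.30 z 0.1832 F [-0.16  0.21  1.59]
par [ 0.1196  0.7076  0.0782 -0.0013] cost 10.7 now 7.15 th -0.0479 w 0.024 fitres mrad [-0.5  0.2 -0.1 -0.1  0.1  0. ] zb 0.1834
plan dz [-0.3 -1.  -0.8 -0.3  0.3  1.1  1.9  2.6  2.9  3.   3.1  3.1] 
pred th [-0.045 -0.042 -0.037 -0.031 -0.025 -0.019 -0.014 -0.009 -0.005 -0.002
 -0.001  0.    -0.    -0.    -0.    -0.   ] w [ 0.028  0.043  0.055  0.058  0.06   0.058  0.053  0.045  0.034  0.023
  0.011  0.001 -0.    -0.     0.     0.   ] ref [-0.045 -0.042 -0.038 -0.032 -0.026 -0.019 -0.013 -0.008 -0.004 -0.001
 -0.     0.     0.     0.     0.     0.   ]
if held [-0.043 -0.039 -0.036 -0.032 -0.027 -0.022 -0.017 -0.01 ]
```

step_arm(moves=[[1,0,0,-0.5,0,0,0],[1,0,0,-1,0,0,0],[1,0,0,-1,0,0,0],[1,0,0,-0.5,0,0,0],[1,0,0,0,0,0,0]])

```text
clock: 7.65
position: [0.5427, 0.0105, 0.1833]
ee_rot: [0.054, 0.999, 0.0, -0.0]
ft_force: [0.2, -0.1, 1.9]
grip_width: 0.002
grasp_force: 0.7
```

```bash
python3 mpc.py "[-0.5,-1,-1,-0.5,0]" 0 0.9 3
```

```text
t 7.65 tilt -0.0234 n27 e0.30 z 0.1833 F [ 0.23 -0.08  1.89]
t 7.70 tilt -0.0215 n25 e0.35 z 0.1834 F [ 0.34 -0.45  1.7 ]
t 7.75 tilt -0.0166 n26 e0.36 z 0.1833 F [ 0.2  -0.48  1.32]
par [ 0.1174  0.7682  0.0874 -0.0017] cost 7.7 now 7.8 th -0.0139 w 0.0679 fitres mrad [-0.2  0.1  0.1 -0.3  1.  -0.7] zb 0.1834
plan dz [3.7 5.7 6.6 6.9 6.9 6.5 5.9 5.3 4.6 3.7 3.8 3.8] 
pred th [-0.007 -0.001  0.004  0.005  0.005  0.004  0.002  0.001  0.    -0.
  0.     0.    -0.    -0.    -0.    -0.   ] w [ 0.069  0.055  0.031  0.004 -0.01  -0.013 -0.014 -0.012 -0.006  0.003
  0.002 -0.004 -0.001  0.     0.     0.   ] ref [-0.007 -0.002  0.001  0.002  0.002  0.002  0.001  0.    -0.    -0.
 -0.    -0.    -0.    -0.    -0.    -0.   ]
if held [0.001 0.018 0.04  0.068 0.104 0.15  0.209 0.286]
```

step_arm(moves=[[1,0,0,3.5,0,0,0],[1,0,0,5.5,0,0,0],[1,0,0,6,0,0,0],[1,0,0,5.5,0,0,0]])

```text
clock: 8.2
position: [0.5427, 0.0106, 0.1888]
ee_rot: [0.054, 0.999, 0.0, -0.0]
ft_force: [-1.1, -0.4, 0.8]
grip_width: 0.003
grasp_force: 0.5
```

```bash
python3 mpc.py "[3.5,5.5,6,5.5]" 0 0.9 3
```

```text
t 8.20 tilt 0.0093 n25 e0.44 z 0.1888 F [-1.11 -0.4   0.76]
t 8.25 tilt 0.0098 n25 e0.44 z 0.1886 F [0.01 0.05 0.41]
t 8.30 tilt 0.0097 n25 e0.43 z 0.1886 F [0.63 0.   0.01]
par [ 0.1203  0.714   0.0608 -0.0015] cost 10.0 now 8.35 th 0.0106 w 0.0 fitres mrad [-0.4  1.1 -0.4 -0.7 -0.1  0.6] zb 0.1834
plan dz [-0.  -0.5 -1.  -0.8 -0.9 -1.1 -1.2 -1.2 -1.3 -1.4 -1.4 -1.8] 
pred th [0.01  0.009 0.009 0.008 0.006 0.004 0.003 0.002 0.001 0.    0.    0.
 0.    0.    0.   ] w [-0.006 -0.008 -0.008 -0.015 -0.017 -0.015 -0.013 -0.01  -0.007 -0.004
 -0.001  0.002  0.    -0.001 -0.001] ref [ 0.01   0.01   0.008  0.006  0.004  0.002  0.001  0.    -0.    -0.
 -0.    -0.    -0.    -0.    -0.   ]
if held [ 0.009  0.007  0.003 -0.002 -0.008 -0.017 -0.028]
```

step_arm(moves=[[1,0,0,0,0,0,0],[1,0,0,-0.5,0,0,0],[1,0,0,-1,0,0,0],[1,0,0,-1,0,0,0],[1,0,0,-1,0,0,0],[1,0,0,-1,0,0,0]])

```text
clock: 8.95
position: [0.5427, 0.0105, 0.1878]
ee_rot: [0.054, 0.999, 0.0, -0.0]
ft_force: [-0.7, 0.4, 2.0]
grip_width: -0.001
grasp_force: 0.6
```

```bash
python3 mpc.py "[0,-0.5,-1,-1,-1,-1]" 0 0.9 3; python3 -c "
import cv2;a=cv2.imread('last.png')[330:420,290:400];cv2.imwrite('pics/p.png',cv2.resize(a,None,fx=5,fy=5,interpolation=2))"
```

```text
t 8.95 tilt -0.0238 n26 e0.29 z 0.1878 F [-0.73  0.43  2.01]
t 9.00 tilt -0.0299 n28 e0.38 z 0.1877 F [-1.31 -0.32  1.16]
t 9.05 tilt -0.0341 n27 e0.34 z 0.1877 F [-0.12  0.9   1.33]
par [ 0.1261  0.7212  0.0274 -0.0012] cost 15.0 now 9.1 th -0.04 w -0.1132 fitres mrad [ 0.1 -0.1 -0.2 -0.6  0.7 -0.1] zb 0.1834
plan dz [-14.2 -18.9 -17.3 -12.4  -6.6  -1.8   1.    1.6   1.3   0.   -1.4  -2.7] 
pred th [-0.052 -0.061 -0.062 -0.056 -0.046 -0.033 -0.021 -0.012 -0.006 -0.003
 -0.001 -0.001 -0.    -0.    -0.   ] w [-0.115 -0.054  0.023  0.086  0.121  0.126  0.107  0.077  0.044  0.021
  0.009  0.005  0.003  0.001 -0.   ] ref [-0.05  -0.055 -0.052 -0.042 -0.029 -0.016 -0.006 -0.001  0.     0.
  0.     0.     0.     0.     0.   ]
if held [-0.066 -0.099 -0.141 -0.195 -0.2   -0.2   -0.2  ]
```

View pics/p.png

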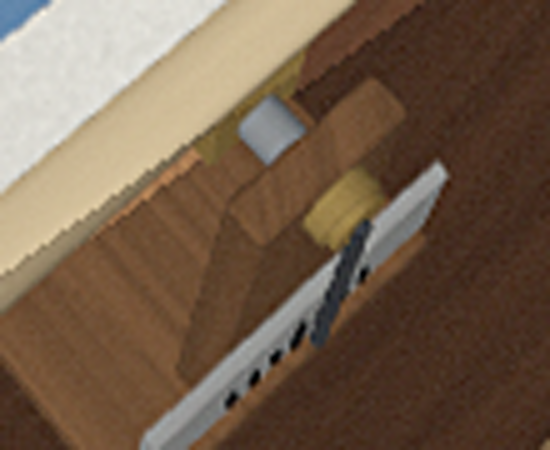

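The pointer is at about (340,285) in this crop, right of the middle of the scale, so the tilt is slightly negative. That agrees with the fit. The board is sinking, so I'm recovering it now.

step_arm(moves=[[1,0,0,-12,0,0,0],[1,0,0,-17,0,0,0],[1,0,0,-15,0,0,0],[1,0,0,-9,0,0,0]])

```text
clock: 9.5
position: [0.5424, 0.0104, 0.1785]
ee_rot: [0.054, 0.999, -0.0, -0.001]
ft_force: [-1.1, 0.0, 2.0]
grip_width: -0.002
grasp_force: 0.8
```

```bash
python3 mpc.py "[-12,-17,-15,-9]" 0 1.2 2
```

```text
t 9.50 tilt -0.0440 n28 e0.33 z 0.1785 F [-1.07  0.01  2.02]
t 9.55 tilt -0.0363 n28 e0.29 z 0.1800 F [0.3  0.07 2.22]
par [ 0.1251  0.5277  0.0284 -0.0013] cost 21.6 now 9.6 th -0.0297 w 0.1477 fitres mrad [-0.2 -1.1  0.6  0.5  0.7 -0.7] zb 0.1835
plan dz [ 9.5 13.8 14.8 13.8 11.9  9.7  7.7  6.1  5.2  5.   5.1  6.1] 
pred th [-0.014  0.002  0.013  0.019  0.021  0.02   0.016  0.012  0.008  0.004
  0.002  0.001  0.001  0.    -0.   ] w [ 0.166  0.139  0.088  0.039 -0.    -0.027 -0.041 -0.044 -0.037 -0.026
 -0.015 -0.009 -0.007 -0.002 -0.   ] ref [-0.015 -0.003  0.006  0.012  0.014  0.013  0.01   0.007  0.004  0.001
  0.     0.     0.     0.     0.   ]
if held [0.005 0.05  0.103 0.162 0.225 0.29  0.353]
```

step_arm(moves=[[1,0,0,9,0,0,0],[1,0,0,13.5,0,0,0],[1,0,0,14,0,0,0],[1,0,0,11.5,0,0,0]])

```text
clock: 10.0
position: [0.543, 0.0106, 0.1906]
ee_rot: [0.054, 0.999, 0.0, 0.0]
ft_force: [1.0, -0.3, 0.4]
grip_width: -0.005
grasp_force: 0.5
```

```bash
python3 mpc.py "[9,13.5,14,11.5]" 0 1.0 2
```

```text
t 10.00 tilt -0.0008 n25 e0.41 z 0.1906 F [ 1.04 -0.3   0.35]
t 10.05 tilt -0.0015 n25 e0.41 z 0.1898 F [ 0.83 -1.03  0.35]
par [ 0.1297  0.5036  0.0766 -0.001 ] cost 16.1 now 10.1 th -0.0033 w -0.0388 fitres mrad [ 0.6  0.5  1.1 -1.1  0.2 -0.1] zb 0.1834
plan dz [ -6.6  -9.7 -10.6 -10.3  -9.4  -8.3  -7.5  -6.9  -6.6  -6.4  -6.5  -6.5] 
pred th [-0.008 -0.013 -0.016 -0.015 -0.013 -0.01  -0.007 -0.004 -0.002 -0.001
 -0.001 -0.    -0.    -0.    -0.   ] w [-0.055 -0.04  -0.009  0.014  0.025  0.031  0.03   0.025  0.017  0.007
  0.003  0.003  0.001  0.     0.   ] ref [-0.007 -0.009 -0.01  -0.01  -0.008 -0.005 -0.003 -0.001 -0.     0.
  0.     0.     0.     0.     0.   ]
if held [-0.016 -0.037 -0.065 -0.098 -0.137 -0.178 -0.2  ]
```

step_arm(moves=[[1,0,0,-6,0,0,0],[1,0,0,-8,0,0,0],[1,0,0,-7.5,0,0,0],[1,0,0,-6,0,0,0]])

```text
clock: 10.5
position: [0.5426, 0.0104, 0.1841]
ee_rot: [0.054, 0.999, -0.0, -0.0]
ft_force: [0.0, -0.1, 1.2]
grip_width: -0.001
grasp_force: 0.6
```

```bash
sed -i 's/now-2\.\]/now-3.2]/; s/)\/5e-4,v\[:4\]/)\/8e-4,v[:4]/; s/sg=np.array(.*/sg=np.array([.015,.06,.015,.001])/' mpc.py; python3 mpc.py "[-6,-8,-7.5,-6]" 0 1.0 2
```

```text
t 10.50 tilt -0.0096 n25 e0.39 z 0.1841 F [ 0.   -0.14  1.19]
t 10.55 tilt -0.0097 n24 e0.36 z 0.1845 F [-0.15 -0.24  1.93]
par [ 0.1243  0.6142  0.0594 -0.0007] cost 26.3 now 10.6 th -0.0113 w -0.0083 fitres mrad [ 0.2 -2.3  1.3  1.8 -0.4 -1. ] zb 0.1834
plan dz [-1.  -0.9 -0.8 -0.9 -1.  -1.1 -1.1 -1.1 -1.1 -1.  -1.  -0.7] 
pred th [-0.012 -0.011 -0.01  -0.009 -0.008 -0.007 -0.006 -0.005 -0.003 -0.002
 -0.001  0.     0.001  0.002  0.003] w [0.003 0.008 0.007 0.009 0.012 0.013 0.013 0.013 0.013 0.012 0.012 0.011
 0.009 0.007 0.005] ref [-0.012 -0.012 -0.011 -0.009 -0.007 -0.004 -0.002 -0.001 -0.    -0.
 -0.    -0.    -0.    -0.    -0.   ]
if held [-0.012 -0.011 -0.011 -0.011 -0.011 -0.011 -0.01 ]
```

step_arm(moves=[[1,0,0,-0.5,0,0,0],[1,0,0,-0.5,0,0,0],[1,0,0,-0.5,0,0,0],[1,0,0,-0.5,0,0,0],[1,0,0,-0.5,0,0,0]])

```text
clock: 11.1
position: [0.5427, 0.0105, 0.1837]
ee_rot: [0.054, 0.999, 0.0, -0.0]
ft_force: [-0.7, 0.2, 0.3]
grip_width: 0.001
grasp_force: 0.6
```

```bash
python3 mpc.py "[-0.5,-0.5,-0.5,-0.5,-0.5]" 0 1.0 2
```

```text
t 11.10 tilt 0.0114 n26 e0.45 z 0.1837 F [-0.67  0.19  0.26]
t 11.15 tilt 0.0142 n27 e0.46 z 0.1837 F [-0.88 -0.04  1.44]
par [ 0.1221  0.6976  0.0461 -0.0008] cost 135.7 now 11.2 th 0.0104 w 0.0299 fitres mrad [ 1.7  2.8  6.4  6.9 -3.8 -5.3] zb 0.1834
plan dz [3.2 4.9 5.2 4.8 3.7 2.4 1.2 0.8 0.7 0.8 0.9 1.3] 
pred th [0.014 0.016 0.016 0.015 0.012 0.008 0.005 0.003 0.002 0.001 0.001 0.001
 0.    0.    0.   ] w [ 0.03   0.015 -0.008 -0.023 -0.031 -0.034 -0.029 -0.019 -0.007 -0.003
 -0.003 -0.004 -0.002  0.     0.001] ref [0.013 0.015 0.015 0.013 0.01  0.007 0.003 0.001 0.    0.    0.    0.
 0.    0.    0.   ]
if held [0.017 0.025 0.035 0.047 0.061 0.079 0.101]
```

step_arm(moves=[[1,0,0,6,0,0,0],[1,0,0,8,0,0,0],[1,0,0,6.5,0,0,0],[1,0,0,3.5,0,0,0]])

```text
clock: 11.6
position: [0.543, 0.0105, 0.1874]
ee_rot: [0.054, 0.999, 0.0, 0.0]
ft_force: [0.4, 0.1, 0.3]
grip_width: 0.001
grasp_force: 0.5
```

```bash
sed -i 's/now-3.2\]/now-1.6]/' mpc.py; python3 mpc.py "[6,8,6.5,3.5]" 0 1.0 2
```

```text
t 11.60 tilt 0.0306 n23 e0.44 z 0.1874 F [0.37 0.11 0.29]
t 11.65 tilt 0.0298 n24 e0.46 z 0.1866 F [-0.3  -0.42  0.29]
par [ 1.153e-01  7.462e-01  9.280e-02 -7.000e-04] cost 4.5 now 11.7 th 0.0312 w 0.011 fitres mrad [-0.3  0.6  0.1 -0.1 -0.9  0.7] zb 0.1833
plan dz [0.4 0.9 1.3 2.  1.9 1.7 1.6 0.7 0.6 0.8 0.9 0.2] 
pred th [0.032 0.031 0.029 0.026 0.021 0.017 0.013 0.009 0.006 0.004 0.003 0.001
 0.001 0.    0.   ] w [ 0.001 -0.011 -0.026 -0.043 -0.048 -0.043 -0.038 -0.032 -0.024 -0.016
 -0.015 -0.011 -0.003 -0.001 -0.001] ref [0.032 0.031 0.028 0.023 0.017 0.011 0.006 0.002 0.    0.    0.    0.
 0.    0.    0.   ]
if held [0.032 0.032 0.032 0.033 0.033 0.033 0.033]
```

step_arm(moves=[[1,0,0,0.5,0,0,0],[1,0,0,1,0,0,0],[1,0,0,1.5,0,0,0],[1,0,0,1.5,0,0,0]])

```text
clock: 12.1
position: [0.5427, 0.0105, 0.1888]
ee_rot: [0.054, 0.999, 0.0, -0.0]
ft_force: [-0.7, -1.0, 1.3]
grip_width: 0.001
grasp_force: 0.5
```

```bash
python3 mpc.py "[0.5,1,1.5,1.5]" 0 1.0 2
```

```text
t 12.10 tilt 0.0134 n25 e0.44 z 0.1888 F [-0.73 -0.99  1.27]
t 12.15 tilt 0.0093 n25 e0.43 z 0.1888 F [-0.01 -0.29  0.36]
par [ 1.265e-01  7.724e-01  9.340e-02 -5.000e-04] cost 3.1 now 12.2 th 0.0065 w -0.0663 fitres mrad [-0.5  1.  -0.  -0.  -0.6  0.6] zb 0.1833
plan dz [-5.1 -8.  -9.3 -9.5 -8.7 -7.4 -5.9 -4.4 -3.1 -2.6 -2.6 -2.7] 
pred th [-0.001 -0.007 -0.011 -0.011 -0.008 -0.005 -0.001  0.002  0.005  0.005
  0.004  0.002  0.002  0.001  0.   ] w [-0.071 -0.053 -0.02   0.017  0.031  0.037  0.037  0.029  0.014 -0.006
 -0.014 -0.011 -0.008 -0.006 -0.005] ref [ 0.    -0.005 -0.008 -0.008 -0.007 -0.005 -0.003 -0.001 -0.    -0.
 -0.    -0.    -0.    -0.    -0.   ]
if held [-0.009 -0.029 -0.055 -0.089 -0.135 -0.194 -0.2  ]
```

step_arm(moves=[[1,0,0,-5,0,0,0],[1,0,0,-7.5,0,0,0],[1,0,0,-7.5,0,0,0],[1,0,0,-5,0,0,0]])

```text
clock: 12.6
position: [0.5426, 0.0104, 0.1835]
ee_rot: [0.054, 0.999, -0.0, -0.0]
ft_force: [-0.7, -0.0, 1.1]
grip_width: -0.002
grasp_force: 0.6
```

```bash
python3 mpc.py "[-5,-7.5,-7.5,-5]" 0 1.0 2
```

```text
t 12.60 tilt -0.0129 n26 e0.37 z 0.1835 F [-0.69 -0.04  1.14]
t 12.65 tilt -0.0134 n25 e0.38 z 0.1842 F [-1.17 -0.34  1.02]
par [ 1.271e-01  7.697e-01  9.970e-02 -5.000e-04] cost 1.9 now 12.7 th -0.0146 w -0.0149 fitres mrad [ 0.1  0.1 -0.6  0.5  0.3 -0.2] zb 0.1834
plan dz [-0.8  0.2  0.  -0.2 -0.5 -1.  -1.3 -1.3 -1.2 -1.1 -1.  -0.9] 
pred th [-0.015 -0.015 -0.016 -0.016 -0.014 -0.012 -0.008 -0.005 -0.003 -0.001
 -0.001 -0.001 -0.001 -0.001 -0.   ] w [-0.002 -0.003 -0.004  0.008  0.021  0.033  0.034  0.026  0.018  0.011
  0.004 -0.002  0.001  0.002  0.002] ref [-0.016 -0.016 -0.015 -0.013 -0.01  -0.006 -0.003 -0.001 -0.    -0.
 -0.    -0.    -0.    -0.    -0.   ]
if held [-0.016 -0.016 -0.016 -0.016 -0.016 -0.016 -0.016]
```

step_arm(moves=[[1,0,0,0.5,0,0,0],[1,0,0,1,0,0,0],[1,0,0,1,0,0,0],[1,0,0,1,0,0,0]])

```text
clock: 13.1
position: [0.5427, 0.0105, 0.1847]
ee_rot: [0.054, 0.999, 0.0, -0.0]
ft_force: [-0.7, -0.2, 2.1]
grip_width: -0.003
grasp_force: 0.6
```

```bash
python3 mpc.py "[0.5,1,1,1]" 0 1.0 2
```

```text
t 13.10 tilt -0.0086 n25 e0.35 z 0.1847 F [-0.66 -0.16  2.11]
t 13.15 tilt -0.0067 n25 e0.37 z 0.1847 F [-0.35 -0.78  1.05]
par [ 0.1235  0.6431  0.0366 -0.0014] cost 16.1 now 13.2 th -0.0072 w 0.0096 fitres mrad [-1.   0.1  0.4  1.   0.4 -1. ] zb 0.1834
plan dz [0.9 0.8 0.5 0.7 0.8 1.  0.9 0.9 0.9 0.9 0.9 0.9] 
pred th [-0.006 -0.006 -0.004 -0.003 -0.002 -0.001 -0.001 -0.    -0.    -0.
 -0.    -0.    -0.    -0.    -0.   ] w [ 0.008  0.009  0.014  0.014  0.01   0.005  0.004  0.002  0.001  0.
  0.    -0.     0.     0.     0.   ] ref [-0.006 -0.005 -0.004 -0.003 -0.002 -0.001 -0.001 -0.    -0.     0.
  0.     0.     0.     0.     0.   ]
if held [-0.005 -0.004 -0.002 -0.     0.002  0.003  0.005]
```

step_arm(moves=[[1,0,0,1.5,0,0,0],[1,0,0,2,0,0,0],[1,0,0,2,0,0,0],[1,0,0,1.5,0,0,0],[1,0,0,1.5,0,0,0]])

```text
clock: 13.7
position: [0.5427, 0.0105, 0.1861]
ee_rot: [0.054, 0.999, 0.0, -0.0]
ft_force: [-0.8, 0.1, 1.2]
grip_width: 0.001
grasp_force: 0.5
```

```bash
python3 mpc.py "[1.5,2,2,1.5,1.5]" 0 1.0 2
```

```text
t 13.70 tilt -0.0018 n25 e0.41 z 0.1861 F [-0.85  0.05  1.24]
t 13.75 tilt -0.0022 n25 e0.40 z 0.1862 F [ 0.27 -0.42  1.62]
par [ 0.1122  0.7508  0.0931 -0.0008] cost 4.7 now 13.8 th -0.0012 w 0.0074 fitres mrad [-0.2  0.4  0.6 -0.6 -0.5  0.5] zb 0.1833
plan dz [1.  0.9 0.9 0.9 0.9 0.9 0.9 0.9 0.9 0.9 0.9 0.9] 
pred th [-0.001 -0.001 -0.    -0.    -0.    -0.    -0.    -0.    -0.    -0.
 -0.    -0.    -0.    -0.    -0.   ] w [ 0.     0.003  0.002  0.002 -0.    -0.    -0.001 -0.     0.     0.
  0.     0.001  0.     0.     0.   ] ref [-0.     0.     0.     0.001  0.001  0.     0.     0.     0.    -0.
 -0.    -0.    -0.    -0.    -0.   ]
if held [-0.     0.     0.     0.001  0.001  0.002  0.002]
```

Balanced at level, so I'll hold here.

step_arm(moves=[[1,0,0,0,0,0,0],[1,0,0,0,0,0,0],[1,0,0,0,0,0,0],[1,0,0,0,0,0,0],[1,0,0,0,0,0,0],[1,0,0,0,0,0,0]])

```text
clock: 14.4
position: [0.5427, 0.0105, 0.1862]
ee_rot: [0.054, 0.999, 0.0, -0.0]
ft_force: [-0.8, 0.0, 1.1]
grip_width: 0.001
grasp_force: 0.6
```

```bash
python3 mpc.py "[0,0,0,0,0,0]" 0 1.0 2
```

```text
t 14.40 tilt -0.0143 n26 e0.38 z 0.1862 F [-0.75  0.03  1.06]
t 14.45 tilt -0.0161 n25 e0.36 z 0.1863 F [-0.3   0.65  1.08]
par [ 1.279e-01  7.636e-01  9.310e-02 -5.000e-04] cost 2.4 now 14.5 th -0.0172 w -0.0278 fitres mrad [-0.5  0.9  0.2 -0.2 -0.3  0.3] zb 0.1833
plan dz [-4.  -6.2 -7.1 -6.8 -5.7 -4.2 -2.7 -1.4 -0.7 -0.8 -0.9 -1.7] 
pred th [-0.02  -0.022 -0.021 -0.018 -0.014 -0.009 -0.005 -0.002 -0.    -0.001
 -0.001 -0.     0.     0.    -0.    -0.   ] w [-0.027 -0.009  0.021  0.039  0.045  0.046  0.039  0.025  0.005 -0.002
  0.001  0.005  0.001 -0.001 -0.001 -0.001] ref [-0.02  -0.021 -0.02  -0.017 -0.013 -0.008 -0.004 -0.002 -0.    -0.
 -0.    -0.    -0.    -0.    -0.    -0.   ]
if held [-0.024 -0.032 -0.042 -0.055 -0.073 -0.096 -0.126 -0.165]
```

step_arm(moves=[[1,0,0,-4,0,0,0],[1,0,0,-6,0,0,0],[1,0,0,-6,0,0,0],[1,0,0,-4,0,0,0],[1,0,0,-2,0,0,0]])

```text
clock: 15.0
position: [0.5427, 0.0105, 0.1845]
ee_rot: [0.054, 0.999, 0.0, 0.0]
ft_force: [-0.3, -0.7, 1.9]
grip_width: -0.003
grasp_force: 0.6
```

```bash
python3 mpc.py "[-4,-6,-6,-4,-2]" 0 1.0 2
```

```text
t 15.00 tilt -0.0133 n25 e0.37 z 0.1845 F [-0.31 -0.72  1.86]
t 15.05 tilt -0.0105 n24 e0.36 z 0.1848 F [-0.21  0.53  0.74]
par [ 1.255e-01  7.472e-01  9.220e-02 -5.000e-04] cost 3.8 now 15.1 th -0.011 w 0.005 fitres mrad [ 0.3 -0.5 -0.5  0.5  1.  -0.9] zb 0.1835
plan dz [-0.5 -0.6 -0.9 -0.6 -0.8 -1.  -1.  -1.  -0.9 -0.9 -0.9 -0.5] 
pred th [-0.011 -0.009 -0.008 -0.006 -0.005 -0.003 -0.001 -0.001 -0.    -0.
 -0.     0.    -0.    -0.    -0.     0.   ] w [ 0.008  0.01   0.019  0.016  0.017  0.017  0.012  0.007  0.003 -0.002
  0.003 -0.002 -0.     0.001  0.001  0.001] ref [-0.01  -0.01  -0.008 -0.007 -0.005 -0.003 -0.001 -0.001 -0.     0.
  0.     0.     0.     0.     0.     0.   ]
if held [-0.011 -0.011 -0.011 -0.011 -0.011 -0.012 -0.012 -0.012]
```

step_arm(moves=[[1,0,0,0.5,0,0,0],[1,0,0,0.5,0,0,0],[1,0,0,0.5,0,0,0],[1,0,0,0.5,0,0,0]])

```text
clock: 15.5
position: [0.5427, 0.0105, 0.1847]
ee_rot: [0.054, 0.999, 0.0, 0.0]
ft_force: [1.6, 0.2, 0.8]
grip_width: 0.001
grasp_force: 0.5
```

```bash
python3 mpc.py "[0.5,0.5,0.5,0.5]" 0 1.0 2
```

```text
t 15.50 tilt 0.0175 n25 e0.44 z 0.1847 F [1.61 0.22 0.85]
t 15.55 tilt 0.0217 n24 e0.41 z 0.1847 F [ 0.93 -0.09  1.57]
par [ 0.1129  0.7689  0.0885 -0.0008] cost 4.8 now 15.6 th 0.0248 w 0.0696 fitres mrad [ 0.4 -0.8 -0.1  0.2  0.4 -0.4] zb 0.1834
plan dz [ 7.3 10.4 11.   9.6  7.4  5.   3.1  1.9  1.5  1.4  1.6  1.7] 
pred th [ 0.032  0.037  0.038  0.035  0.029  0.021  0.014  0.008  0.004  0.001
  0.001 -0.    -0.001 -0.    -0.    -0.   ] w [ 0.068  0.034 -0.015 -0.05  -0.067 -0.073 -0.067 -0.053 -0.035 -0.015
 -0.008 -0.006  0.     0.001  0.002  0.002] ref [0.031 0.035 0.034 0.03  0.023 0.015 0.008 0.003 0.    0.    0.    0.
 0.    0.    0.    0.   ]
if held [0.04  0.058 0.08  0.109 0.146 0.193 0.253 0.329]
```

step_arm(moves=[[1,0,0,7,0,0,0],[1,0,0,10,0,0,0],[1,0,0,9,0,0,0],[1,0,0,5,0,0,0]])

```text
clock: 16.0
position: [0.5429, 0.0105, 0.19]
ee_rot: [0.054, 0.999, 0.0, 0.0]
ft_force: [1.0, -0.6, 0.3]
grip_width: -0.002
grasp_force: 0.4
```

```bash
python3 mpc.py "[7,10,9,5]" 0 1.2 2
```

```text
t 16.00 tilt 0.0250 n24 e0.45 z 0.1900 F [ 1.02 -0.58  0.34]
t 16.05 tilt 0.0221 n25 e0.46 z 0.1889 F [-0.12 -0.06 -0.02]
par [ 1.173e-01  7.537e-01  9.430e-02 -7.000e-04] cost 4.2 now 16.1 th 0.0196 w -0.0521 fitres mrad [-0.4  0.7  0.7 -0.8 -0.2  0.2] zb 0.1833
plan dz [-2.2 -2.8 -2.8 -2.6 -2.4 -2.2 -2.  -1.7 -1.5 -1.2 -1.  -1. ] 
pred th [ 0.014  0.01   0.006  0.004  0.003  0.001 -0.001 -0.004 -0.006 -0.009
 -0.011 -0.014 -0.017 -0.021 -0.025 -0.029] w [-0.051 -0.04  -0.028 -0.017 -0.018 -0.019 -0.022 -0.023 -0.024 -0.027
 -0.029 -0.031 -0.033 -0.037 -0.04  -0.045] ref [ 0.014  0.01   0.006  0.003  0.001  0.    -0.    -0.001 -0.    -0.
 -0.    -0.    -0.    -0.    -0.    -0.   ]
if held [ 0.009 -0.003 -0.016 -0.032 -0.052 -0.077 -0.11  -0.152]
```

step_arm(moves=[[1,0,0,-3,0,0,0],[1,0,0,-4.5,0,0,0],[1,0,0,-5,0,0,0],[1,0,0,-4,0,0,0]])

```text
clock: 16.5
position: [0.5426, 0.0104, 0.1856]
ee_rot: [0.054, 0.999, -0.0, -0.0]
ft_force: [0.5, -1.3, 1.6]
grip_width: -0.002
grasp_force: 0.6
```

```bash
python3 mpc.py "[-3,-4.5,-5,-4]" 0 1.2 2
```

```text
t 16.50 tilt -0.0204 n26 e0.37 z 0.1856 F [ 0.48 -1.31  1.56]
t 16.55 tilt -0.0236 n26 e0.32 z 0.1859 F [-1.21 -0.01  1.05]
par [ 1.227e-01  7.617e-01  4.400e-02 -5.000e-04] cost 11.1 now 16.6 th -0.0283 w -0.0861 fitres mrad [ 1.2 -0.2 -0.1 -0.9  0.7 -0.3] zb 0.1833
plan dz [-6.1 -9.1 -9.8 -8.9 -7.  -4.6 -2.2 -0.2  1.   1.1  1.1 -0.4] 
pred th [-0.037 -0.044 -0.047 -0.045 -0.041 -0.034 -0.026 -0.018 -0.011 -0.006
 -0.003 -0.001 -0.     0.     0.     0.   ] w [-0.082 -0.052 -0.007  0.031  0.059  0.077  0.082  0.075  0.06   0.04
  0.021  0.013  0.008  0.001 -0.001 -0.001] ref [-0.036 -0.042 -0.044 -0.043 -0.038 -0.03  -0.022 -0.014 -0.007 -0.002
 -0.    -0.    -0.    -0.    -0.    -0.   ]
if held [-0.046 -0.066 -0.089 -0.117 -0.153 -0.199 -0.2   -0.2  ]
```

step_arm(moves=[[1,0,0,-7,0,0,0],[1,0,0,-10,0,0,0],[1,0,0,-9.5,0,0,0],[1,0,0,-6.5,0,0,0]])

```text
clock: 17.0
position: [0.5426, 0.0104, 0.1791]
ee_rot: [0.054, 0.999, -0.0, -0.0]
ft_force: [0.5, -0.1, 1.3]
grip_width: -0.0
grasp_force: 0.8
```

```bash
python3 mpc.py "[-7,-10,-9.5,-6.5]" -0.1 2.5 2
```

```text
t 17.00 tilt -0.0305 n26 e0.36 z 0.1791 F [ 0.52 -0.08  1.27]
t 17.05 tilt -0.0271 n28 e0.36 z 0.1799 F [-1.    0.09  1.74]
par [ 0.1241  0.5896  0.1022 -0.0007] cost 7.3 now 17.1 th -0.0233 w 0.0818 fitres mrad [ 0.4 -1.   0.9  0.  -0.3 -0.2] zb 0.1834
plan dz [ 3.9  5.8  6.6  7.   7.4  8.2  9.2  9.8 10.2 10.1  9.5  8.6] 
pred th [-0.014 -0.006  0.002  0.007  0.01   0.01   0.008  0.003 -0.003 -0.01
 -0.018 -0.027 -0.036 -0.045 -0.054 -0.063] w [ 0.092  0.083  0.064  0.042  0.018 -0.009 -0.038 -0.058 -0.066 -0.075
 -0.084 -0.089 -0.089 -0.089 -0.09  -0.09 ] ref [-0.015 -0.008 -0.002  0.003  0.006  0.007  0.005  0.002 -0.002 -0.009
 -0.016 -0.025 -0.034 -0.044 -0.054 -0.063]
if held [-0.004  0.02   0.049  0.084  0.122  0.165  0.213  0.263]
```

step_arm(moves=[[1,0,0,5,0,0,0],[1,0,0,8,0,0,0],[1,0,0,9.5,0,0,0],[1,0,0,9.5,0,0,0]])

```text
clock: 17.5
position: [0.5427, 0.0106, 0.189]
ee_rot: [0.054, 0.999, 0.0, 0.0]
ft_force: [0.5, 0.2, 1.5]
grip_width: 0.0
grasp_force: 0.4
```

```bash
python3 mpc.py "[5,8,9.5,9.5]" -0.1 2.5 2
```

```text
t 17.50 tilt 0.0210 n26 e0.48 z 0.1890 F [0.46 0.25 1.5 ]
t 17.55 tilt 0.0230 n24 e0.44 z 0.1888 F [-0.72 -0.6   0.83]
par [ 1.161e-01  7.426e-01  6.740e-02 -5.000e-04] cost 6.9 now 17.6 th 0.0263 w 0.0516 fitres mrad [-0.1 -0.7  0.2  0.8 -0.9  0.5] zb 0.1834
plan dz [ 1.   0.6  0.2  1.5  2.   2.4  2.6  2.6  2.3  1.8  0.7 -1.4] 
pred th [ 0.03   0.033  0.034  0.036  0.035  0.032  0.027  0.021  0.014  0.005
 -0.004 -0.015 -0.025 -0.036 -0.046 -0.057] w [ 0.031  0.019  0.017  0.005 -0.02  -0.042 -0.053 -0.066 -0.079 -0.091
 -0.101 -0.107 -0.104 -0.103 -0.105 -0.108] ref [ 0.031  0.036  0.039  0.04   0.04   0.038  0.034  0.028  0.02   0.011
  0.    -0.011 -0.023 -0.034 -0.046 -0.057]
if held [0.033 0.033 0.032 0.031 0.03  0.029 0.028 0.027]
```

step_arm(moves=[[1,0,0,1.5,0,0,0],[1,0,0,2,0,0,0],[1,0,0,2,0,0,0],[1,0,0,1.5,0,0,0]])

```text
clock: 18.0
position: [0.5427, 0.0105, 0.1902]
ee_rot: [0.054, 0.999, 0.0, -0.0]
ft_force: [-0.7, -0.6, 1.0]
grip_width: -0.003
grasp_force: 0.4
```

```bash
python3 mpc.py "[1.5,2,2,1.5]" -0.2 3.5 2
```

```text
t 18.00 tilt 0.0234 n23 e0.39 z 0.1902 F [-0.69 -0.64  1.02]
t 18.05 tilt 0.0210 n26 e0.48 z 0.1901 F [-0.39 -0.26  0.86]
par [ 0.1158  0.6856  0.0971 -0.0007] cost 4.8 now 18.1 th 0.0194 w -0.0383 fitres mrad [-0.3  0.7 -0.7  0.4 -0.3  0.3] zb 0.1834
plan dz [-0.3 -0.3 -0.2 -0.1  0.   0.  -0.  -0.2 -0.4 -0.8 -1.4 -2. ] 
pred th [ 0.015  0.011  0.007  0.002 -0.003 -0.009 -0.016 -0.023 -0.031 -0.039
 -0.048 -0.057 -0.067 -0.076 -0.086 -0.096] w [-0.041 -0.044 -0.047 -0.05  -0.055 -0.061 -0.068 -0.074 -0.081 -0.087
 -0.091 -0.094 -0.094 -0.096 -0.098 -0.102] ref [ 0.016  0.012  0.007  0.002 -0.003 -0.009 -0.015 -0.022 -0.03  -0.038
 -0.047 -0.056 -0.066 -0.076 -0.086 -0.096]
if held [ 0.011  0.001 -0.011 -0.025 -0.043 -0.064 -0.089 -0.121]
```

step_arm(moves=[[1,0,0,-0.5,0,0,0],[1,0,0,-1,0,0,0],[1,0,0,-1,0,0,0],[1,0,0,-1.5,0,0,0]])

```text
clock: 18.5
position: [0.5427, 0.0105, 0.1888]
ee_rot: [0.054, 0.999, 0.0, -0.0]
ft_force: [-1.2, 0.3, 1.6]
grip_width: 0.002
grasp_force: 0.6
```

```bash
python3 mpc.py "[-0.5,-1,-1,-1.5]" -0.2 3.2 2
```

```text
t 18.50 tilt -0.0304 n27 e0.36 z 0.1888 F [-1.19  0.25  1.61]
t 18.55 tilt -0.0372 n27 e0.30 z 0.1886 F [-0.78  0.3   1.06]
par [ 1.240e-01  7.723e-01  3.680e-02 -6.000e-04] cost 13.1 now 18.6 th -0.046 w -0.1744 fitres mrad [ 0.   1.2 -0.3 -1.   0.8 -0.3] zb 0.1834
plan dz [ -5.7  -8.6  -9.8 -10.3 -10.5 -10.7 -11.  -11.3 -11.6 -11.9 -11.9 -12. ] 
pred th [-0.065 -0.084 -0.102 -0.118 -0.132 -0.145 -0.157 -0.167 -0.176 -0.185
 -0.192 -0.198 -0.2   -0.2   -0.2   -0.2  ] w [-0.193 -0.188 -0.172 -0.154 -0.136 -0.122 -0.109 -0.098 -0.087 -0.076
 -0.067 -0.059 -0.     0.     0.     0.   ] ref [-0.063 -0.08  -0.097 -0.113 -0.128 -0.141 -0.154 -0.165 -0.175 -0.184
 -0.191 -0.197 -0.202 -0.206 -0.208 -0.21 ]
if held [-0.086 -0.138 -0.2   -0.2   -0.2   -0.2   -0.2   -0.2  ]
```

step_arm(moves=[[1,0,0,-8,0,0,0],[1,0,0,-12,0,0,0],[1,0,0,-12.5,0,0,0]])

```text
clock: 18.9
position: [0.5426, 0.0103, 0.1755]
ee_rot: [0.054, 0.999, -0.0, -0.0]
ft_force: [0.1, -0.4, 1.7]
grip_width: -0.003
grasp_force: 1.0
```

```bash
python3 mpc.py "[-8,-12,-12.5]" -0.2 2.2 2
```

```text
t 18.90 tilt -0.0877 n28 e0.22 z 0.1755 F [ 0.13 -0.36  1.71]
t 18.95 tilt -0.0903 n28 e0.22 z 0.1758 F [ 1.15 -0.82  2.43]
par [ 1.274e-01  6.846e-01  9.190e-02 -5.000e-04] cost 7.0 now 19.0 th -0.0934 w -0.0384 fitres mrad [ 0.2 -0.9  0.5 -0.1  0.5 -0.6] zb 0.1832
plan dz [5.2 7.7 8.8 9.2 9.1 8.7 8.3 7.8 7.3 6.7 6.  5.1] 
pred th [-0.095 -0.097 -0.1   -0.106 -0.113 -0.12  -0.127 -0.135 -0.144 -0.152
 -0.16  -0.168 -0.174 -0.18  -0.186 -0.19 ] w [-0.013 -0.023 -0.046 -0.061 -0.068 -0.074 -0.079 -0.082 -0.083 -0.082
 -0.079 -0.073 -0.064 -0.056 -0.048 -0.042] ref [-0.097 -0.101 -0.106 -0.111 -0.117 -0.123 -0.13  -0.137 -0.145 -0.152
 -0.16  -0.167 -0.174 -0.18  -0.186 -0.19 ]
if held [-0.093 -0.085 -0.069 -0.045 -0.013  0.029  0.081  0.147]
```

step_arm(moves=[[1,0,0,5,0,0,0],[1,0,0,7.5,0,0,0],[1,0,0,8,0,0,0],[1,0,0,8,0,0,0]])

```text
clock: 19.4
position: [0.5427, 0.0106, 0.1844]
ee_rot: [0.054, 0.999, 0.0, 0.0]
ft_force: [-0.5, 0.4, 1.5]
grip_width: 0.001
grasp_force: 0.8
```

```bash
python3 mpc.py "[5,7.5,8,8]" -0.2 2.2 2
```

```text
t 19.40 tilt -0.0945 n29 e0.21 z 0.1844 F [-0.55  0.39  1.46]
t 19.45 tilt -0.0962 n30 e0.21 z 0.1843 F [-0.02 -0.86  1.01]
par [ 1.282e-01  6.207e-01  9.270e-02 -4.000e-04] cost 5.2 now 19.5 th -0.0967 w -0.0141 fitres mrad [ 0.1 -0.5  0.6  0.  -0.5  0.3] zb 0.1833
plan dz [ 0.7  1.   1.5  1.6  1.5  1.3  0.5  1.5  1.2  0.8  0.2 -0.5] 
pred th [-0.098 -0.102 -0.105 -0.11  -0.115 -0.12  -0.125 -0.131 -0.139 -0.147
 -0.155 -0.163 -0.17  -0.177 -0.183 -0.188] w [-0.025 -0.035 -0.044 -0.047 -0.05  -0.053 -0.054 -0.068 -0.08  -0.081
 -0.08  -0.076 -0.069 -0.062 -0.056 -0.051] ref [-0.098 -0.1   -0.103 -0.106 -0.111 -0.116 -0.122 -0.129 -0.137 -0.145
 -0.153 -0.161 -0.169 -0.176 -0.183 -0.188]
if held [-0.098 -0.099 -0.1   -0.1   -0.101 -0.101 -0.102 -0.103]
```

Slow and steady. I'll hold the finger nearly still and let the board sink.

step_arm(moves=[[1,0,0,0,0,0,0],[1,0,0,0.5,0,0,0],[1,0,0,0.5,0,0,0],[1,0,0,0.5,0,0,0]])

```text
clock: 19.9
position: [0.5427, 0.0105, 0.1847]
ee_rot: [0.054, 0.999, 0.0, -0.0]
ft_force: [-0.3, -0.9, 1.4]
grip_width: 0.004
grasp_force: 0.8
```

```bash
python3 mpc.py "[0,0.5,0.5,0.5]" -0.2 2 2
```

```text
t 19.90 tilt -0.1094 n28 e0.18 z 0.1847 F [-0.35 -0.87  1.36]
t 19.95 tilt -0.1127 n29 e0.18 z 0.1847 F [-0.43 -0.42  1.75]
par [ 1.192e-01  7.470e-01  9.980e-02 -6.000e-04] cost 4.6 now 20.0 th -0.114 w -0.0418 fitres mrad [ 0.8  0.4 -0.7 -0.3 -0.5  0.7] zb 0.1833
plan dz [ 0.1  0.1  0.  -0.2 -0.4 -0.8 -1.2 -1.7 -2.2 -2.8 -3.5 -4.2] 
pred th [-0.118 -0.123 -0.128 -0.133 -0.139 -0.145 -0.151 -0.157 -0.164 -0.171
 -0.177 -0.182 -0.187 -0.191 -0.194 -0.197] w [-0.044 -0.047 -0.05  -0.054 -0.058 -0.062 -0.065 -0.066 -0.066 -0.064
 -0.06  -0.053 -0.044 -0.035 -0.028 -0.022] ref [-0.118 -0.123 -0.127 -0.133 -0.138 -0.144 -0.151 -0.157 -0.164 -0.17
 -0.176 -0.182 -0.187 -0.191 -0.194 -0.197]
if held [-0.123 -0.133 -0.144 -0.159 -0.177 -0.2   -0.2   -0.2  ]
```

step_arm(moves=[[1,0,0,-1,0,0,0],[1,0,0,-2,0,0,0],[1,0,0,-3,0,0,0],[1,0,0,-3.5,0,0,0]])

```text
clock: 20.4
position: [0.5427, 0.0105, 0.1811]
ee_rot: [0.054, 0.999, -0.0, -0.0]
ft_force: [-1.0, -0.5, 1.0]
grip_width: -0.002
grasp_force: 1.0
```

```bash
python3 mpc.py "[-1,-2,-3,-3.5]" -0.2 1.5 2
```

```text
t 20.40 tilt -0.1377 n30 e0.14 z 0.1811 F [-0.98 -0.5   1.  ]
t 20.45 tilt -0.1390 n30 e0.13 z 0.1811 F [-0.33 -1.12  2.04]
par [ 1.182e-01  7.699e-01  8.450e-02 -7.000e-04] cost 4.3 now 20.5 th -0.1412 w -0.0365 fitres mrad [ 0.2  0.7 -0.9 -0.1  0.6 -0.3] zb 0.1833
plan dz [ 0.6  1.2  1.4  1.3  0.9  0.4 -0.3 -0.9 -1.5 -2.  -2.4 -2.6] 
pred th [-0.145 -0.15  -0.155 -0.16  -0.165 -0.171 -0.177 -0.182 -0.187 -0.192
 -0.195 -0.198 -0.2   -0.2   -0.2   -0.2  ] w [-0.043 -0.05  -0.05  -0.053 -0.055 -0.057 -0.056 -0.053 -0.048 -0.041
 -0.032 -0.022 -0.011  0.     0.     0.   ] ref [-0.145 -0.149 -0.154 -0.159 -0.164 -0.17  -0.176 -0.182 -0.187 -0.192
 -0.195 -0.198 -0.199 -0.2   -0.2   -0.2  ]
if held [-0.147 -0.15  -0.151 -0.151 -0.152 -0.152 -0.153 -0.153]
```

step_arm(moves=[[1,0,0,0.5,0,0,0],[1,0,0,0.5,0,0,0],[1,0,0,0.5,0,0,0],[1,0,0,0,0,0,0]])

```text
clock: 20.9
position: [0.5427, 0.0105, 0.1813]
ee_rot: [0.054, 0.999, 0.0, 0.0]
ft_force: [-0.8, -0.1, 1.9]
grip_width: -0.002
grasp_force: 1.0
```

```bash
python3 mpc.py "[0.5,0.5,0.5,0]" -0.2 1.2 2
```

```text
t 20.90 tilt -0.1519 n31 e0.10 z 0.1813 F [-0.78 -0.12  1.92]
t 20.95 tilt -0.1527 n30 e0.10 z 0.1812 F [-0.26 -0.59  2.26]
par [ 1.310e-01  6.478e-01  9.940e-02 -1.000e-04] cost 3.1 now 21.0 th -0.1532 w -0.006 fitres mrad [-0.5  0.1  0.6 -0.  -0.1 -0.1] zb 0.1833
plan dz [1.1 2.1 2.6 2.5 2.  1.5 1.  0.7 0.7 0.8 0.9 0.9] 
pred th [-0.154 -0.157 -0.161 -0.167 -0.173 -0.179 -0.185 -0.19  -0.196 -0.2
 -0.2   -0.2   -0.2   -0.2   -0.2   -0.2  ] w [-0.015 -0.039 -0.053 -0.057 -0.06  -0.061 -0.058 -0.055 -0.05   0.
  0.     0.     0.     0.     0.     0.   ] ref [-0.154 -0.156 -0.159 -0.164 -0.171 -0.178 -0.185 -0.191 -0.195 -0.198
 -0.2   -0.2   -0.2   -0.2   -0.2   -0.2  ]
if held [-0.154 -0.154 -0.154 -0.154 -0.155 -0.155 -0.155 -0.155]
```

step_arm(moves=[[1,0,0,1,0,0,0],[1,0,0,1.5,0,0,0],[1,0,0,1.5,0,0,0],[1,0,0,1,0,0,0]])

```text
clock: 21.4
position: [0.5427, 0.0105, 0.1823]
ee_rot: [0.054, 0.999, 0.0, 0.0]
ft_force: [-1.0, 0.3, 2.2]
grip_width: 0.004
grasp_force: 1.0
```

```bash
python3 mpc.py "[1,1.5,1.5,1]" -0.2 1.0 2
```

```text
t 21.40 tilt -0.1658 n32 e0.11 z 0.1823 F [-1.04  0.27  2.19]
t 21.45 tilt -0.1675 n33 e0.11 z 0.1821 F [-1.08 -0.1   1.34]
par [ 1.258e-01  7.052e-01  1.037e-01 -6.000e-04] cost 2.1 now 21.5 th -0.1696 w -0.0388 fitres mrad [ 0.3 -0.2 -0.1 -0.   0.2 -0.2] zb 0.1833
plan dz [ 0.5  0.3 -0.1 -0.5 -0.8 -1.1 -1.1 -1.  -1.  -1.  -1.  -1. ] 
pred th [-0.174 -0.178 -0.182 -0.186 -0.19  -0.194 -0.197 -0.2   -0.2   -0.2
 -0.2   -0.2   -0.2   -0.2   -0.2   -0.2  ] w [-0.042 -0.043 -0.043 -0.041 -0.038 -0.034 -0.028 -0.024  0.     0.
  0.     0.     0.     0.     0.     0.   ] ref [-0.174 -0.178 -0.182 -0.187 -0.191 -0.195 -0.197 -0.199 -0.2   -0.2
 -0.2   -0.2   -0.2   -0.2   -0.2   -0.2  ]
if held [-0.177 -0.183 -0.19  -0.196 -0.2   -0.2   -0.2   -0.2  ]
```

step_arm(moves=[[1,0,0,0,0,0,0],[1,0,0,0,0,0,0],[1,0,0,-0.5,0,0,0],[1,0,0,-0.5,0,0,0],[1,0,0,-0.5,0,0,0],[1,0,0,-0.5,0,0,0]])

```text
clock: 22.1
position: [0.5427, 0.0105, 0.1817]
ee_rot: [0.054, 0.999, 0.0, -0.0]
ft_force: [-0.8, -1.3, 1.9]
grip_width: -0.001
grasp_force: 1.1
```

```bash
python3 mpc.py "[0,0,-0.5,-0.5,-0.5,-0.5]" -0.2 0.6 2
```

```text
t 22.10 tilt -0.1931 n38 e0.06 z 0.1817 F [-0.77 -1.28  1.94]
t 22.15 tilt -0.1952 n37 e0.06 z 0.1818 F [-0.36 -0.4   2.7 ]
par [ 1.266e-01  7.029e-01  1.018e-01 -5.000e-04] cost 2.0 now 22.2 th -0.1967 w -0.0342 fitres mrad [-0.1  0.1  0.3 -0.2 -0.2  0.2] zb 0.1833
plan dz [0. 0. 0. 0. 0. 0. 0. 0. 0. 0. 0. 0.] 
pred th [-0.2 -0.2 -0.2 -0.2 -0.2 -0.2 -0.2 -0.2 -0.2 -0.2 -0.2 -0.2 -0.2 -0.2
 -0.2 -0.2] w [0. 0. 0. 0. 0. 0. 0. 0. 0. 0. 0. 0. 0. 0. 0. 0.] ref [-0.2   -0.201 -0.202 -0.201 -0.2   -0.2   -0.2   -0.2   -0.2   -0.2
 -0.2   -0.2   -0.2   -0.2   -0.2   -0.2  ]
if held [-0.2 -0.2 -0.2 -0.2 -0.2 -0.2 -0.2 -0.2]
```

Touching down at about 0.04 rad/s. I'll hold briefly, then ease off slowly and retreat.

step_arm(moves=[[1,0,0,0,0,0,0],[1,0,0,0,0,0,0],[1,0,0,0,0,0,0],[1,0,0,1,0,0,0],[1,0,0,3,0,0,0],[1,0,0,6,0,0,0],[1,0,0,10,0,0,0],[1,0,0,14,0,0,0],[1,0,0,18,0,0,0],[1,0,0,22,0,0,0]])

```text
clock: 23.2
position: [0.5427, 0.0106, 0.2041]
ee_rot: [0.054, 0.999, 0.0, 0.0]
ft_force: [-1.5, 0.6, -0.2]
grip_width: -0.003
grasp_force: 0.6
```

step_arm(moves=[[1,0,0,4,0,0,0],[1,0,0,8,0,0,0],[1,0,0,12,0,0,0],[1,0,0,16,0,0,0],[1,0,0,20,0,0,0],[1,0,0,24,0,0,0],[1,0,0,28,0,0,0],[1,0,0,32,0,0,0],[1,0,0,38,0,0,0],[1,0,0,50,0,0,0]])

```text
clock: 24.2
position: [0.5423, 0.0104, 0.2538]
ee_rot: [0.054, 0.999, -0.0, -0.001]
ft_force: [0.7, 0.2, -0.3]
grip_width: 0.0
grasp_force: 0.0
```

step_arm(moves=[[1,0,0,20,0,0,0],[1,-5,5,40,0,0,0],[1,-15,20,60,0,0,0],[1,-30,40,70,0,0,0],[1,-45,60,70,0,0,0],[1,-60,80,70,0,0,0],[1,-75,100,70,0,0,0],[1,-85,115,70,0,0,0],[1,-90,120,70,0,0,0],[1,-90,120,70,0,0,0]])

```text
clock: 25.2
position: [0.4526, 0.1308, 0.3243]
ee_rot: [0.054, 0.999, 0.0, 0.0]
ft_force: [1.0, -0.4, -0.8]
grip_width: 0.003
grasp_force: 0.0
```

```bash
python3 - <<'E'
from h import *
for i in range(3): look()
cv2.imwrite("pics/end.png",cv2.imread("last.png"))
E
```

```text
t 25.20 tilt -0.2000 n39 e0.01 z 0.3243 F [ 1.05 -0.44 -0.81]
t 25.25 tilt -0.1998 n39 e0.01 z 0.3242 F [-0.14  0.29  0.66]
t 25.30 tilt -0.2000 n39 e0.01 z 0.3240 F [ 0.89 -0.08 -0.39]
```

View pics/end.png

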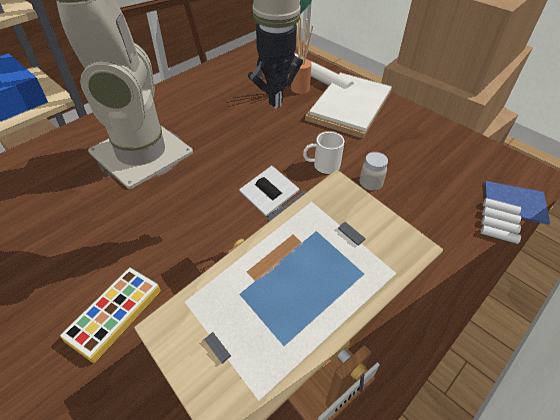

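The board is back on its rest and the roller is up, at (268,187). The mug (328,152), jar (374,170) and tin (110,313) have not moved, and the hand is clear.

```bash
python3 -c "
from workcell import manip
print(manip.hand_in())"
```

```text
the job is handed in; nothing more can be done
None
```

I levelled the board through the roller and kept it within about 4° (largest reading 2.5°, checked roughly every half second) from about 9.5 s to 18.5 s. I then set it down at about 0.04 rad/s and moved the hand clear, with the tin, jar and mug where they were, and handed in at about 25 s; no verdict was shown.

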